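Nip a freshly glued book in the ratchet press

ROBOT

A 6-joint arm with a two-finger parallel gripper is mounted at the origin on the work surface. World frame = base frame: x ahead of the robot, y to its left, z up, the work surface at z = 0. Lengths are in m, angles in degrees, forces in N, time in s.
With the tool pointing down it reaches from about 0.25 to 0.725 m from the base axis. Payload 9.7 kg.
Tool frame: the origin (TCP) lies at the very end of the fingers, on their centre line; the grasp point (between the pads) lies 19 mm behind it (bot.hold_point_z is the distance from the TCP to the grasp point, in m); z points along the fingers, y is the line along which they close (so a half turn about z gives the same grasp; the last joint's range is limited). The gripper opens to 85 mm and grips with 20 to 120 N. Pads are 22 mm wide; open, the fingers measure 114 mm over their backs; the gripper's body (76 mm by 85 mm) begins 54 mm behind the grasp point. The pads swing forward as they close: fully open they stand 13 mm farther back than shut.
Start: joints at [73.912, 4.979, 10.078, 95.1, 0, 90], TCP at [0.152, 0.528, 0.231] pointing down, gripper open.
Joint ranges: [-179.16, 179.16], [-48.56, 103.87], [-65.8, 70.77], [-126.05, 130.52], [-82.76, 87.17], [-180, 180]. Speed limits (degrees/s): [127.2, 127.2, 147.25, 180, 180, 180].

INTERFACE

Orientations are given as [roll, pitch, yaw] about the fixed x, y, z axes, in that order (R = Rz(yaw) Ry(pitch) Rx(roll)).
In Python, from workcell import bot gives the robot as it stands.
- The arm moves only by the tool play_rows, never from a script. Its argument "targets" is a list of rows, each an object with "grip": the closure in counts, from 0 (fully open) to 255 (shut); "linear": the shift along the world's x, y, z in cm, a list of three; "delta_rot": the turn, a rotation vector about the world's x, y, z in rad, a list of three. A call has 1 to 10 rows; each row is the pose to reach, as a shift and turn from the pose commanded when the call began; what a row does not reach only later rows make up. A row lasts 1/10 s, in which the tool goes at most 50 mm and 8.59 degrees, less where a joint would pass 70% of its speed; a pose out of reach is approached as far as the arm can. A call with a gripper value outside its range is refused whole. The fingers move at their own pace and stop on an object; "force" is the grip in N (left out, the last holds). Time passes only in rows, so rows that repeat a pose let the fingers close. It gives the time, the measured TCP pose, the force, the opening and the grip force at its end, in the units of the state.
- bot.get_obs(): the state, without advancing time (a new reading comes with each control period).
- bot.camera(name): name is "side" or "top"; returns a dict with "color" (480x640x3 uint8, red, green, blue), "range_z" (480x640 float32, m along the optical axis (not along the pixel's ray), 0 where there is no reading), "fov_y" (degrees; the focal length in pixels is half the picture's height over the tangent of half this angle, whatever the lens; pixels are square), "cx", "cy" (the principal point, pixels), "dist_coeffs" ([k1, k2, p1, p2, k3] as OpenCV has them; the pictures are not rectified), "world_to_cam" (4x4, takes a point from world to camera coordinates). Camera axes: x right, y up, looking along -z (the intrinsics and any distortion apply to the point x, -y, -z); pixel columns grow to the right and rows downward; lengths in m; the calibration is good to about 2 mm. A picture is of the moment at which its call begins.
- bot.job_done(): hands the job in; it is judged then, once.
Trained networks look in a picture, given as the dict that the camera call returned (one of the last four; its "shot" number tells which), for a name from the list of things; names that differ only in an ending like _2 or _b are one class to them, and where a whole thing is asked for, a point or a joint stands for the part that bears it (a point fixed in the world has none). Each returns a list of dicts, best first, with "conf" (0 to 1); they miss things now and then, are a little off and sometimes report something else, mostly with a low value. They report only what shows in the picture. A call takes as long as a camera call.
- bot.search_frame(picture, target): "box" ([left, top, right, bottom] in pixels, round what is visible of it).
- bot.trace(picture, target): "pixels" (480x640 bool, what is visible of it) and "box" ([left, top, right, bottom] in pixels, round what is visible of it).
- bot.pinpoint(picture, target): "pixel" ([column, row] in pixels: a listed point, or the origin of a listed thing).
The state is a dict: "time": time; "q": joint angles; "qd": joint speeds; "joint_efforts": joint torques, N m; "ee_pos": TCP position; "tcp_rot": TCP orientation; "wrist_force": force on the tool from outside, world axes, zero at the start; "torque": the same for the moment, N m; "opening": finger opening in m; "grasp_force": force on a finger pad.
Only numpy, scipy, OpenCV 4.12 (cv2) and the standard library are available. Lean on these libraries where they do the work, as an engineer would, in place of code of your own. Each camera call takes 0.05 s, during which the arm holds its last target. There are 200 camera calls.

TASK

Slide the red book on the press bed fully home, square against the back stop, then pump the press handle to and fro, a stroke for each click of the ratchet, until the platen nips the book firmly: the knob at its end should take a pull of about 10 N at the end of a stroke. Do not tighten further, which would crush the book. Finish with the handle swung back to its rest stop and let go, and leave the jar, tape roll and cup alone.

Things in the scene. Friction and masses are not known exactly. Their poses are not given: they have to be found in the camera images.
- press: Fixed tabletop book press. Green base 270 (x) x 310 (y) mm, flat bed 30 mm above the table; two 24 mm steel columns at y = +-132 mm; green crosshead 56 (x) x 310 (y) mm, 123 to 165 mm high; toothed ratchet wheel, screw end (to 270 mm) and handle above it. Origin: centre of the underside, on the table. z up, -x is the open front where the book goes in, +y the handle side.
- back_stop (a point): Foot of the back stop's front face, mid-length, on the bed 30 mm above the table, at x = +85 mm in the press frame; axes as the press. The stop is a steel bar 190 mm along y, 22 mm tall.
- book: Red hardback on the bed, 175 (x) x 190 (y) mm, 0.9 kg, 28 to 40 mm thick (not measured). Origin: centre of its underside (axes as the press); its -x edge looks out of the front. Home: +x edge flat on the back stop, origin at x = -2.5 mm in the press frame. Starts 25 to 45 mm short, up to 8 mm aside, turned up to 0.09 rad. Slides under 4 to 8 N (first knock 20 N), gives 1 mm per 55 N of pressing.
- platen: Steel pressing plate 150 (x) x 200 (y) x 15 mm below the crosshead, on the vertical screw; it only goes down. Origin: centre of its underside, 72 mm above the table at the start, clear of the book. Each click lowers it 2 mm.
- ratchet (a point): Centre of the ratchet wheel's top, 184 mm high, on the vertical axis about which wheel and handle turn (through the press origin). 16 teeth, 0.393 rad each. Pull felt at the knob: under 2 N with the platen clear of the book, then some 3 to 4 N more a click; 9 to 13 N, held at the end of a stroke, is a firm nip, less wants one more. Pushing back takes about 1.5 N. Clicks cannot be undone.
- knob (a point): Centre of the black upright knob at the end of the handle bar: 28 mm diameter, 42 mm tall, this point 21 mm above its foot and 227 mm above the table. Free all round and above: grip it from above. It moves on a level circle of radius 140 mm about the ratchet's axis.
- handle (a joint): Handle angle, rad: 0 at the rest stop (bar pointing 67.5 deg left of the press's +x axis), 0.75 at the other stop, growing counterclockwise from above as the knob is pulled to the press's front, which presses. To take a new tooth go back below 0.12; to keep it go forward past 0.65 (0.69 is right). The stops are rigid: a pull against one tells nothing of the nip. It stays where left.
- glue_jar: Jar of glue with white cap, 64 mm diameter, 85 mm tall, loose, left of the press. Origin under its centre. Leave alone.
- tape_roll: Roll of yellow tape lying flat, 84 mm diameter, 24 mm tall, loose, left of the press. Origin under its centre. Leave alone.
- brush_cup: Blue ceramic cup, 72 mm diameter, 95 mm tall, loose, right of the press. Origin under its centre. Leave alone.

How it is judged:
By the outcome, as a careful person would: the job done as asked, in the order asked, and still so for the second after the job is handed in, with the robot touching nothing.
It also fails if it takes over 72 s, if anything falls off the work surface, if the arm or the gripper's body presses on something with over 40 N, if the wrist force passes 120 N, or if a joint passes its speed limit or range.

## Working session

There is one attempt and no reset: what is moved stays moved. The work goes in short steps, Python scripts to look and compute and a tool call to move; the robot and the scene stay as the last step left them, time stands still between calls to the robot, and variables do not carry over. Pictures are saved under pics/ and viewed, at most 10 in all, crops included, and the job is handed in when it is done.

Besides the shell and the picture viewer there is one more tool, called after "Request:" as a command line: name --argument value ..., lists and objects as JSON in quotes. play_rows: Moves the arm, as the interface text tells. Its arguments: {"type":"object","properties":{"targets":{"type":"array","items":{"type":"object","properties":{"grip":{"type":"number"},"linear":{"type":"array","items":{"type":"number"}},"delta_rot":{"type":"array","items":{"type":"number"}}}}},"force":{"type":"number"}},"required":["targets"]}

```bash
mkdir -p pics; cat > h.py <<'E'
import numpy as np, cv2
from workcell import bot
def K(p):
    f=240/np.tan(np.radians(p["fov_y"])/2)
    return np.array([[f,0,p["cx"]],[0,f,p["cy"]],[0,0,1.]]),np.array(p["dist_coeffs"],float)
def rays(p,px):
    k,d=K(p); n=cv2.undistortPoints(np.array(px,float).reshape(-1,1,2),k,d).reshape(-1,2)
    return np.c_[n[:,0],-n[:,1],-np.ones(len(n))]
def at_depth(p,px):
    px=np.array(px,float).reshape(-1,2); r=rays(p,px)
    i=np.rint(px).astype(int); z=p["range_z"][i[:,1],i[:,0]]
    c=r*z[:,None]; M=np.linalg.inv(p["world_to_cam"]); return c@M[:3,:3].T+M[:3,3]
def at_height(p,px,h):
    M=np.linalg.inv(p["world_to_cam"]); d=rays(p,px)@M[:3,:3].T; o=M[:3,3]
    return o+d*((h-o[2])/d[:,2])[:,None]
def proj(p,X):
    X=np.array(X,float).reshape(-1,3); M=np.array(p["world_to_cam"]); c=X@M[:3,:3].T+M[:3,3]
    k,d=K(p); return cv2.projectPoints(c*[1,-1,-1],np.zeros(3),np.zeros(3),k,d)[0].reshape(-1,2)
def save(p,n): cv2.imwrite("pics/"+n,p["color"][:,:,::-1])
E
python3 - <<'E'
from h import *
o=bot.get_obs(); print({k:np.round(v,3) for k,v in o.items()})
for c in("top","side"):
    p=bot.camera(c); save(p,c+"0.png"); print(c,np.round(np.linalg.inv(p["world_to_cam"])[:3,3],3))
    for n,h in(("ratchet",.184),("knob",.227),("back_stop",.03),("press",0),("platen",.072),("book",.03),("glue_jar",0),("tape_roll",0),("brush_cup",0)):
        for d in bot.pinpoint(p,n)[:2]: print(n,round(d["conf"],2),np.round(d["pixel"]),np.round(at_height(p,[d["pixel"]],h)[0],4))
E
```

```text
{'time': np.float64(0.0), 'q': array([73.913,  5.011, 10.032, 95.099, -0.   , 90.   ]), 'qd': array([ 0.019, -0.073,  0.041, -0.001, -0.051, -0.105]), 'joint_efforts': array([-1.0000e-03, -5.2039e+01,  4.6481e+01,  1.6000e-02, -0.0000e+00,
        0.0000e+00]), 'ee_pos': array([0.152, 0.528, 0.231]), 'tcp_rot': array([-179.922,    0.   ,  163.913]), 'wrist_force': array([0.168, 0.207, 0.209]), 'torque': array([0.054, 0.002, 0.025]), 'grasp_force': np.float64(0.0), 'opening': np.float64(0.085)}
top [ 0.35  -0.007  1.255]
ratchet 0.6 [319. 240.] [ 0.6105 -0.0042  0.184 ]
knob 0.69 [249. 224.] [0.631  0.1311 0.227 ]
back_stop 0.65 [317. 219.] [0.6984 0.0012 0.03  ]
press 0.83 [316. 262.] [0.6032 0.0012 0.    ]
platen 0.89 [319. 252.] [ 0.6109 -0.0045  0.072 ]
glue_jar 0.92 [198. 229.] [0.682  0.2812 0.    ]
tape_roll 0.76 [195. 313.] [0.481  0.2801 0.    ]
brush_cup 0.6 [425. 251.] [ 0.6296 -0.2532  0.    ]
side [ 0.46  -0.645  0.892]
ratchet 0.8 [311. 230.] [ 0.604  -0.0059  0.184 ]
knob 0.95 [309. 164.] [0.6363 0.1407 0.227 ]
back_stop 0.76 [350. 266.] [0.6944 0.0065 0.03  ]
press 0.92 [316. 286.] [ 0.612  -0.0078  0.    ]
press 0.68 [313. 195.] [0.6777 0.2845 0.    ]
platen 0.85 [312. 266.] [ 0.605  -0.0076  0.072 ]
book 0.88 [298. 281.] [ 0.5734 -0.0071  0.03  ]
glue_jar 0.54 [317. 197.] [0.6858 0.2741 0.    ]
tape_roll 0.93 [242. 208.] [0.4864 0.282  0.    ]
tape_roll 0.56 [314. 231.] [0.6483 0.1577 0.    ]
brush_cup 0.59 [357. 383.] [ 0.6337 -0.2556  0.    ]
```

View pics/top0.png

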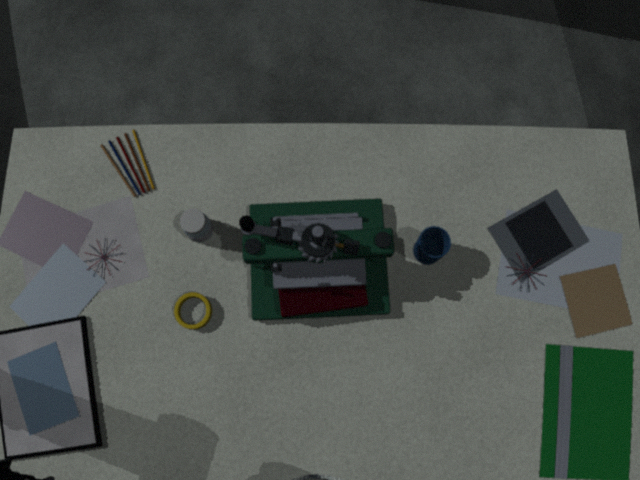

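View pics/side0.png

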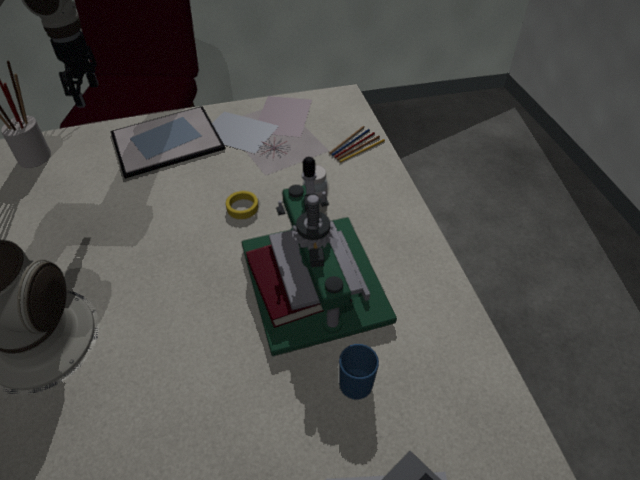

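The top view shows the press upright in the image (base x 250–388, y 200–320), knob at (247,224), red book front edge at y≈315. The side view shows the same, with the cup at (357,370) and the tape at (242,205). Next I'll measure the press yaw and the book edge.

```bash
python3 - <<'E'
from h import *
p=bot.camera("top"); H,W=480,640
v,u=np.mgrid[0:H,0:W]; px=np.c_[u.ravel(),v.ravel()]
X=at_depth(p,px); ok=p["range_z"].ravel()>0
c=p["color"].reshape(-1,3).astype(int); R,G,B=c.T
reg=ok&(abs(X[:,1])<.2)&(X[:,0]>.42)&(X[:,0]<.8)
green=reg&(G>R*1.4)&(G>B*1.2)
def rect(m,n):
    r=cv2.minAreaRect(X[m][:,:2].astype(np.float32)); print(n,m.sum(),np.round(r[0],4),np.round(r[1],4),round(r[2],2),"z",np.round(np.median(X[m][:,2]),4)); return r
rect(green&(abs(X[:,2]-.03)<.012),"base"); rect(green&(abs(X[:,2]-.165)<.015),"cross")
red=reg&(R>2*G)&(R>2*B)&(X[:,2]>.04)
rect(red,"book")
b=X[red]; print("book z pct",np.round(np.percentile(b[:,2],[5,25,50,75,95]),4))
# front edge in columns
uu=px[red][:,0]; vv=px[red][:,1]
cols=np.arange(284,366); e=np.array([[k,vv[uu==k].max()+.5] for k in cols if (uu==k).any()])
h=np.median(b[:,2]); E=at_height(p,e,h); f=np.polyfit(E[:,1],E[:,0],1); f=np.polyfit(E[:,1][abs(np.polyval(f,E[:,1])-E[:,0])<.003],E[:,0][abs(np.polyval(f,E[:,1])-E[:,0])<.003],1)
print("front edge x at y=0",f[1],"slope",f[0],"=> yaw",-np.arctan(f[0]))
# base front/back edge
m=(green&(abs(X[:,2]-.03)<.012)).reshape(H,W)
for nm,fn in(("front",lambda col:np.nonzero(col)[0].max()+.5),("back",lambda col:np.nonzero(col)[0].min()-.5)):
    e=np.array([[k,fn(m[:,k])] for k in range(258,380) if m[:,k].any()]); E=at_height(p,e,.03); 
    for _ in range(3):
        g=np.polyfit(E[:,1],E[:,0],1); r=abs(np.polyval(g,E[:,1])-E[:,0]); E=E[r<max(.003,2*np.median(r))]
    print(nm,g,len(E))
k=reg&(X[:,2]>.235)&(X[:,1]>.08); print("knob",k.sum(),np.round(X[k].mean(0),4),X[k][:,2].max(), np.round([X[k].min(0),X[k].max(0)],3))
kk=reg&(X[:,2]>.255)&(abs(X[:,1])<.05); print("screw",kk.sum(),np.round(X[kk].mean(0),4))
E
```

```text
base 4381 [ 0.6072 -0.0033] [0.2683 0.3092] 2.69 z 0.0298
cross 1867 [ 6.177e-01 -5.000e-04] [0.1072 0.3088] 8.58 z 0.1643
book 1833 [0.5241 0.0334] [0.2824 0.1275] 67.18 z 0.0626
book z pct [0.0589 0.0612 0.0626 0.0643 0.0666]
front edge x at y=0 0.48232837553655966 slope -0.1393131129057221 => yaw 0.13842219512995438
front [-0.0488001   0.47345387] 101
back [-0.05040833  0.73953208] 121
knob 164 [0.6298 0.1348 0.2443] 0.25129689010093714 [[0.618 0.122 0.235]
 [0.644 0.149 0.251]]
screw 131 [ 0.6053 -0.0022  0.2653]
```

Request:
play_rows --targets '[{"grip": 0, "linear": [26, -41, 0], "delta_rot": [0, 0, -1.48]}, {"grip": 0, "linear": [26, -41, 0], "delta_rot": [0, 0, -1.48]}, {"grip": 0, "linear": [26, -41, 0], "delta_rot": [0, 0, -1.48]}, {"grip": 0, "linear": [26, -41, 0], "delta_rot": [0, 0, -1.48]}, {"grip": 0, "linear": [26, -41, 0], "delta_rot": [0, 0, -1.48]}, {"grip": 0, "linear": [26, -41, 0], "delta_rot": [0, 0, -1.48]}, {"grip": 0, "linear": [26, -41, 0], "delta_rot": [0, 0, -1.48]}, {"grip": 0, "linear": [26, -41, 0], "delta_rot": [0, 0, -1.48]}, {"grip": 0, "linear": [26, -41, 0], "delta_rot": [0, 0, -1.48]}, {"grip": 0, "linear": [26, -41, 0], "delta_rot": [0, 0, -1.48]}]'

```text
time: 2.05
ee_pos: [0.4134, 0.1159, 0.2315]
tcp_rot: [180.0, -0.0, 78.7]
wrist_force: [-0.8, 1.4, -0.0]
opening: 0.0854
grasp_force: 0.0
```

Request:
play_rows --targets '[{"grip": 0, "linear": [2.3, -12.1, -12], "delta_rot": [0, 0, -1.332]}, {"grip": 0, "linear": [2.3, -12.1, -12], "delta_rot": [0, 0, -1.332]}, {"grip": 0, "linear": [2.3, -12.1, -12], "delta_rot": [0, 0, -1.332]}, {"grip": 0, "linear": [2.3, -12.1, -12], "delta_rot": [0, 0, -1.332]}, {"grip": 0, "linear": [2.3, -12.1, -12], "delta_rot": [0, 0, -1.332]}, {"grip": 0, "linear": [2.3, -12.1, -12], "delta_rot": [0, 0, -1.332]}, {"grip": 0, "linear": [2.3, -12.1, -12], "delta_rot": [0, 0, -1.332]}, {"grip": 0, "linear": [2.3, -12.1, -12], "delta_rot": [0, 0, -1.332]}, {"grip": 0, "linear": [2.3, -12.1, -12], "delta_rot": [0, 0, -1.332]}, {"grip": 0, "linear": [2.3, -12.1, -12], "delta_rot": [0, 0, -1.332]}]'

```text
time: 3.05
ee_pos: [0.4354, -0.0025, 0.1114]
tcp_rot: [180.0, -0.0, 2.7]
wrist_force: [0.7, 0.4, 0.5]
opening: 0.0854
grasp_force: 0.0
```

Request:
play_rows --targets '[{"grip": 0, "linear": [0, 0, -4], "delta_rot": [0, 0, 0]}, {"grip": 0, "linear": [0, 0, -7.5], "delta_rot": [0, 0, 0]}, {"grip": 0, "linear": [0, 0, -7.5], "delta_rot": [0, 0, 0]}, {"grip": 0, "linear": [0, 0, -7.5], "delta_rot": [0, 0, 0]}]'

```text
time: 3.45
ee_pos: [0.4352, -0.0025, 0.0369]
tcp_rot: [-180.0, 0.0, 2.9]
wrist_force: [0.6, 0.8, 1.1]
opening: 0.0853
grasp_force: 0.0
```

Request:
play_rows --targets '[{"grip": 0, "linear": [1.0, 0.05, 0]}, {"grip": 0, "linear": [2.0, 0.1, 0]}, {"grip": 0, "linear": [2.5, 0.12, 0]}, {"grip": 0, "linear": [3, 0.15, 0]}, {"grip": 0, "linear": [3.5, 0.17, 0]}, {"grip": 0, "linear": [4, 0.2, 0]}, {"grip": 0, "linear": [4.5, 0.22, 0]}, {"grip": 0, "linear": [5.0, 0.25, 0]}, {"grip": 0, "linear": [5.5, 0.27, 0]}, {"grip": 0, "linear": [6, 0.3, 0]}]'

```text
validation failed for argument at $.ta...
```

```bash
python3 - <<'E'
from h import *
o=bot.get_obs(); print(o["wrist_force"],o["torque"],o["ee_pos"])
for c in("side","top"):
    p=bot.camera(c); save(p,c+"1.png")
    if c=="side": cv2.imwrite("pics/side1c.png",cv2.resize(p["color"][180:360,220:420,::-1],None,fx=3,fy=3))
E
```

```text
[0.60144328 0.83646788 1.14826821] [-0.01111482  0.03851997 -0.00563381] [ 0.43523115 -0.00253457  0.0368954 ]
```

View pics/side1c.png

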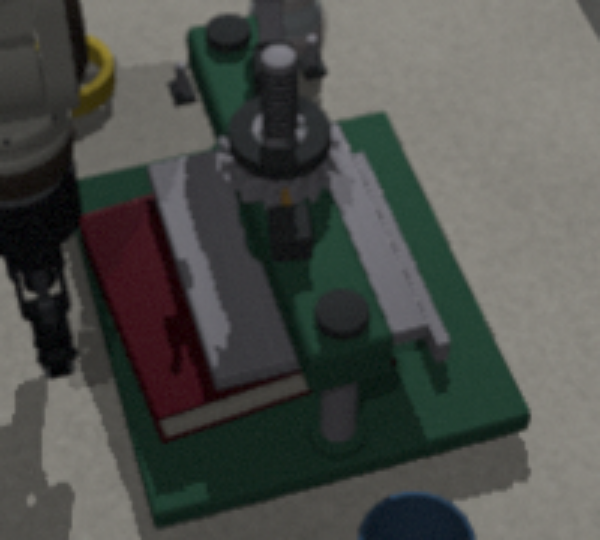

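The push was refused because delta_rot was missing, so nothing moved. The crop shows the fingers (40,350) clear in front of the book's front edge (90–165, 220–430), with the arm clear of the press.

Request:
play_rows --targets '[{"grip": 0, "linear": [1.0, 0.05, 0], "delta_rot": [0, 0, 0]}, {"grip": 0, "linear": [2.0, 0.1, 0], "delta_rot": [0, 0, 0]}, {"grip": 0, "linear": [2.5, 0.12, 0], "delta_rot": [0, 0, 0]}, {"grip": 0, "linear": [3, 0.15, 0], "delta_rot": [0, 0, 0]}, {"grip": 0, "linear": [3.5, 0.17, 0], "delta_rot": [0, 0, 0]}, {"grip": 0, "linear": [4, 0.2, 0], "delta_rot": [0, 0, 0]}, {"grip": 0, "linear": [4.5, 0.22, 0], "delta_rot": [0, 0, 0]}, {"grip": 0, "linear": [5.0, 0.25, 0], "delta_rot": [0, 0, 0]}, {"grip": 0, "linear": [5.5, 0.27, 0], "delta_rot": [0, 0, 0]}, {"grip": 0, "linear": [6, 0.3, 0], "delta_rot": [0, 0, 0]}]'

```text
time: 4.55
ee_pos: [0.4939, 0.0009, 0.0358]
tcp_rot: [-179.9, 0.2, 2.8]
wrist_force: [-10.1, 0.0, 4.9]
opening: 0.0854
grasp_force: 4.8
```

```bash
cat > book.py <<'E'
from h import *
# book top seen: red + front edge; report edge in press frame
P0=np.array([.6065,-.003]); yw=.0495
def front(p,h=.0626):
    X=at_depth(p,np.c_[np.mgrid[0:480,0:640][1].ravel(),np.mgrid[0:480,0:640][0].ravel()])
    R,G,B=p["color"].reshape(-1,3).astype(int).T
    m=((R>2*G)&(R>2*B)&(X[:,2]>.04)&(abs(X[:,1])<.12)&(X[:,0]>.42)&(X[:,0]<.62)).reshape(480,640)
    e=np.array([[k,np.nonzero(m[:,k])[0].max()+.5] for k in range(284,366) if m[:,k].any()]); E=at_height(p,e,h)[:,:2]-P0
    c,s=np.cos(yw),np.sin(yw); E=E@np.array([[c,-s],[s,c]])
    return E
E
python3 - <<'E'
from book import *
o=bot.get_obs(); print(np.round(o["wrist_force"],2),np.round(o["torque"],3),o["ee_pos"])
p=bot.camera("top"); save(p,"t2.png"); E=front(p); print(np.round(E[::6]*1000,1).tolist())
E
```

```text
[-10.13   0.05   4.9 ] [ 0.189  1.701 -0.014] [0.49392045 0.00087422 0.03583503]
[[-99.2, -73.3], [-99.8, -86.4]]
```

Request:
play_rows --targets '[{"grip": 0, "linear": [0.4, 0.02, 0], "delta_rot": [0, 0, 0]}, {"grip": 0, "linear": [0.7, 0.03, 0], "delta_rot": [0, 0, 0]}, {"grip": 0, "linear": [0.9, 0.04, 0], "delta_rot": [0, 0, 0]}, {"grip": 0, "linear": [1.0, 0.05, 0], "delta_rot": [0, 0, 0]}, {"grip": 0, "linear": [1.0, 0.05, 0], "delta_rot": [0, 0, 0]}]'

```text
time: 5.1
ee_pos: [0.5039, 0.0009, 0.0358]
tcp_rot: [-180.0, 0.2, 2.8]
wrist_force: [-8.7, -1.4, 3.1]
opening: 0.0858
grasp_force: 4.1
```

Request:
play_rows --targets '[{"grip": 0, "linear": [0.15, 0.01, 0], "delta_rot": [0, 0, 0]}, {"grip": 0, "linear": [0.15, 0.01, 0], "delta_rot": [0, 0, 0]}]'

```text
time: 5.3
ee_pos: [0.5054, 0.001, 0.0358]
tcp_rot: [-180.0, 0.2, 2.8]
wrist_force: [-7.6, 0.6, 4.3]
opening: 0.0852
grasp_force: 4.2
```

Request:
play_rows --targets '[{"grip": 0, "linear": [0.15, 0.01, 0], "delta_rot": [0, 0, 0]}, {"grip": 0, "linear": [0.15, 0.01, 0], "delta_rot": [0, 0, 0]}]'

```text
time: 5.5
ee_pos: [0.5058, 0.001, 0.0356]
tcp_rot: [180.0, 0.4, 2.8]
wrist_force: [-14.1, -2.0, 6.3]
opening: 0.0853
grasp_force: 7.2
```

Request:
play_rows --targets '[{"grip": 0, "linear": [0.2, 0.01, 0], "delta_rot": [0, 0, 0]}, {"grip": 0, "linear": [0.2, 0.01, 0], "delta_rot": [0, 0, 0]}]'

```text
time: 5.7
ee_pos: [0.5061, 0.001, 0.0352]
tcp_rot: [180.0, 0.6, 2.8]
wrist_force: [-23.6, -0.8, 11.7]
opening: 0.0855
grasp_force: 11.7
```

```bash
python3 - <<'E'
from h import *
o=bot.get_obs(); print(np.round(o["wrist_force"],2),np.round(o["torque"],3),o["ee_pos"])
p=bot.camera("side"); cv2.imwrite("pics/s3.png",cv2.resize(p["color"][200:350,230:410,::-1],None,fx=4,fy=4))
E
```

```text
[-23.55  -0.77  11.69] [-0.265  4.23  -0.089] [0.50605276 0.00099828 0.0352416 ]
```

View pics/s3.png

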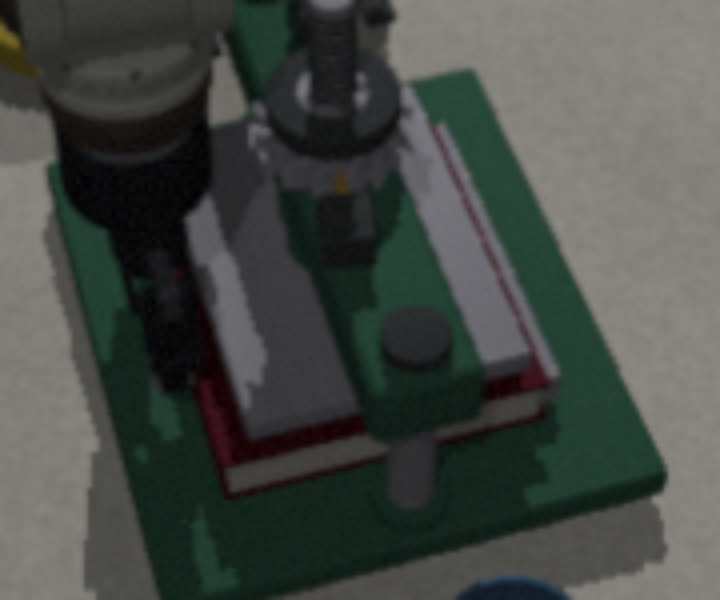

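The crop shows the book flush: an even red strip lies along the back stop from (440,130) to (550,385). The push is balanced at 24 N with almost no twist, so I'll retreat and go to the knob.

Request:
play_rows --targets '[{"grip": 0, "linear": [-5, -0.25, 0], "delta_rot": [0, 0, 0]}, {"grip": 0, "linear": [-5, -0.25, 5], "delta_rot": [0, 0, 0.13]}, {"grip": 0, "linear": [-5, -0.25, 28], "delta_rot": [0, 0, 1.35]}, {"grip": 0, "linear": [-5, -0.25, 28], "delta_rot": [0, 0, 1.35]}, {"grip": 0, "linear": [-5, -0.25, 28], "delta_rot": [0, 0, 1.35]}, {"grip": 0, "linear": [-5, -0.25, 28], "delta_rot": [0, 0, 1.35]}, {"grip": 0, "linear": [-5, -0.25, 28], "delta_rot": [0, 0, 1.35]}, {"grip": 0, "linear": [-5, -0.25, 28], "delta_rot": [0, 0, 1.35]}, {"grip": 0, "linear": [-5, -0.25, 28], "delta_rot": [0, 0, 1.35]}, {"grip": 0, "linear": [-5, -0.25, 28], "delta_rot": [0, 0, 1.35]}]'

```text
time: 6.75
ee_pos: [0.4608, -0.0012, 0.3165]
tcp_rot: [180.0, -0.0, 79.4]
wrist_force: [-0.2, -0.2, -0.4]
opening: 0.0855
grasp_force: 0.0
```

```bash
python3 - <<'E'
from book import *
o=bot.get_obs(); print(np.round(o["wrist_force"],2),o["ee_pos"],o["tcp_rot"],o["time"])
p=bot.camera("top"); E=front(p); print(np.round(E[::8]*1000,1).tolist()); print(np.polyfit(E[:,1],E[:,0],1))
X=at_depth(p,np.c_[np.mgrid[0:480,0:640][1].ravel(),np.mgrid[0:480,0:640][0].ravel()])
k=(X[:,2]>.235)&(X[:,2]<.26)&(X[:,1]>.08)&(X[:,1]<.17)&(X[:,0]>.59)&(X[:,0]<.7); print(k.sum(),X[k].mean(0),X[k].min(0),X[k].max(0))
save(p,"t4.png")
E
```

```text
[-0.18 -0.2  -0.44] [ 0.46080202 -0.00123526  0.31647743] [ 1.79985443e+02 -2.09023297e-03  7.93574624e+01] 6.75Traceback (most recent call last):
  File "<stdin>", line 3, in <module>
  File "book.py", line 8, in front
    e=np.array([[k,np.nonzero(m[:,k])[0].max()+.5] for k in range(284,366) if m[:,k].any()]); E=at_height(p,e,h)[:,:2]-P0
                                                                                                ~~~~~~~~~^^^^^^^
  File "h.py", line 14, in at_height
    M=np.linalg.inv(p["world_to_cam"]); d=rays(p,px)@M[:3,:3].T; o=M[:3,3]
                                          ~~~~^^^^^^
  File "h.py", line 7, in rays
    k,d=K(p); n=cv2.undistortPoints(np.array(px,float).reshape(-1,1,2),k,d).reshape(-1,2)
                ~~~~~~~~~~~~~~~~~~~^^^^^^^^^^^^^^^^^^^^^^^^^^^^^^^^^^^^^^^^
cv2.error: OpenCV(4.12.0) /io/opencv/modules/calib3d/src/undistort.dispatch.cpp:347: error: (-215:Assertion failed) CV_IS_MAT(_src) && CV_IS_MAT(_dst) && (_src->rows == 1 || _src->cols == 1) && (_dst->rows == 1 || _dst->cols == 1) && _src->cols + _src->rows - 1 == _dst->rows + _dst->cols - 1 && (CV_MAT_TYPE(_src->type) == CV_32FC2 || CV_MAT_TYPE(_src->type) == CV_64FC2) && (CV_MAT_TYPE(_dst->type) == CV_32FC2 || CV_MAT_TYPE(_dst->type) == CV_64FC2) in function 'cvUndistortPointsInternal'
```

Request:
play_rows --targets '[{"grip": 0, "linear": [9, 13.6, 0], "delta_rot": [0, 0, 0]}, {"grip": 0, "linear": [9, 13.6, 0], "delta_rot": [0, 0, 0]}, {"grip": 0, "linear": [16.9, 13.6, 0], "delta_rot": [0, 0, 0]}, {"grip": 0, "linear": [16.9, 13.6, 0], "delta_rot": [0, 0, 0]}, {"grip": 0, "linear": [16.9, 13.6, 0], "delta_rot": [0, 0, 0]}, {"grip": 0, "linear": [16.9, 13.6, 0], "delta_rot": [0, 0, 0]}, {"grip": 0, "linear": [16.9, 13.6, 0], "delta_rot": [0, 0, 0]}]'

```text
time: 7.5
ee_pos: [0.6297, 0.135, 0.315]
tcp_rot: [-179.9, 0.1, 78.9]
wrist_force: [-0.2, -0.2, -0.5]
opening: 0.0856
grasp_force: 0.0
```

```bash
python3 - <<'E'
from book import *
o=bot.get_obs(); print(np.round(o["wrist_force"],2),o["ee_pos"],o["tcp_rot"],o["time"])
p=bot.camera("side"); cv2.imwrite("pics/s5.png",cv2.resize(p["color"][120:320,210:410,::-1],None,fx=3,fy=3))
for d in bot.pinpoint(p,"knob")[:1]: print(d["conf"],d["pixel"],at_height(p,[d["pixel"]],.227))
p=bot.camera("top")
try:
  E=front(p); print(np.round(E[::8]*1000,1).tolist())
except Exception as e: print("occluded")
E
```

```text
[-0.15 -0.21 -0.52] [0.62973381 0.13496874 0.31502835] [-1.79891713e+02  5.02867406e-02  7.88974560e+01] 7.5
0.97 [313.5, 166.7] [[0.64317415 0.13149938 0.227     ]]
[[-78.9, 78.4], [-88.4, 61.3], [-87.0, 43.8], [-87.8, 26.4], [-88.7, 9.0], [-87.3, -8.5], [-88.1, -25.9], [-88.9, -43.3], [-87.6, -60.9], [-88.4, -78.3], [-89.3, -95.8]]
```

View pics/s5.png

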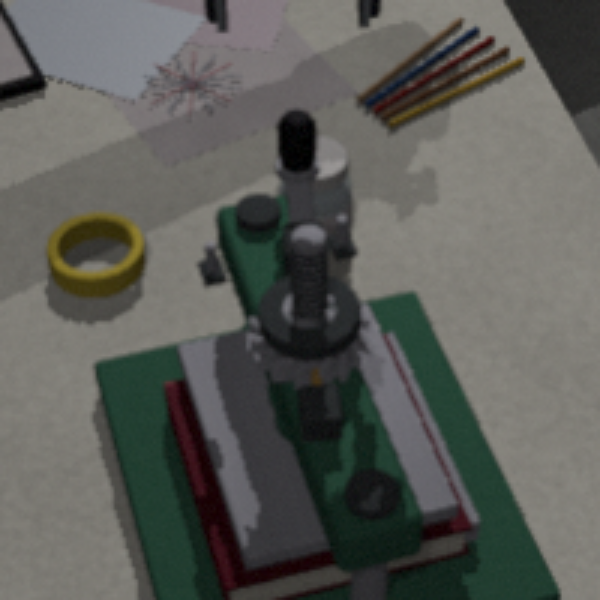

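The crop shows the book parallel to the stop, and the open fingers at (215,10) and (370,10) straddling the knob at (297,140). I'll lower and grip.

Request:
play_rows --force 30 --targets '[{"grip": 0, "linear": [0, 0, -4], "delta_rot": [0, 0, 0]}, {"grip": 0, "linear": [0, 0, -8], "delta_rot": [0, 0, 0]}, {"grip": 0, "linear": [0, 0, -10.3], "delta_rot": [0, 0, 0]}, {"grip": 0, "linear": [0, 0, -10.3], "delta_rot": [0, 0, 0]}, {"grip": 160, "linear": [0, 0, -10.3], "delta_rot": [0, 0, 0]}, {"grip": 255, "linear": [0, 0, -10.3], "delta_rot": [0, 0, 0]}, {"grip": 255, "linear": [0, 0, -10.3], "delta_rot": [0, 0, 0]}, {"grip": 255, "linear": [0, 0, -10.3], "delta_rot": [0, 0, 0]}, {"grip": 255, "linear": [0, 0, -10.3], "delta_rot": [0, 0, 0]}, {"grip": 255, "linear": [0, 0, -10.3], "delta_rot": [0, 0, 0]}]'

```text
time: 8.65
ee_pos: [0.6297, 0.1348, 0.2147]
tcp_rot: [179.9, -0.0, 79.0]
wrist_force: [-0.4, 0.5, 6.2]
opening: 0.0268
grasp_force: 29.6
```

Request:
play_rows --targets '[{"grip": 255, "linear": [0.5, -0.08, 0.2], "delta_rot": [0, 0, -0.04]}, {"grip": 255, "linear": [1.1, -0.2, 0.2], "delta_rot": [0, 0, -0.08]}, {"grip": 255, "linear": [1.9, -0.42, 0.2], "delta_rot": [0, 0, -0.14]}, {"grip": 255, "linear": [1.9, -0.42, 0.2], "delta_rot": [0, 0, -0.14]}, {"grip": 255, "linear": [1.9, -0.42, 0.2], "delta_rot": [0, 0, -0.14]}]'

```text
time: 9.15
ee_pos: [0.6484, 0.1303, 0.2148]
tcp_rot: [-180.0, 0.0, 71.0]
wrist_force: [0.5, -1.1, -4.2]
opening: 0.0267
grasp_force: 31.2
```

```bash
cat > st.py <<'E'
from h import *
P0=np.array([.607,-.003])
def st():
    o=bot.get_obs(); d=np.array(o["ee_pos"][:2])-P0; az=np.arctan2(d[1],d[0]); r=np.hypot(*d)
    t=np.array([-np.sin(az),np.cos(az)]); n=d/r; F=np.array(o["wrist_force"])
    print("t",round(o["time"],2),"th",round(az-np.radians(70.34),3),"r",round(r*1000,1),"Ftan",round(F[:2]@t,2),"Frad",round(F[:2]@n,2),"Fz",round(F[2],2),"yaw",round(o["tcp_rot"][2],1),"open",round(o["opening"],4),np.round(o["ee_pos"],4))
E
python3 -c "
from st import *; st()"
```

```text
t 9.15 th 0.042 r 139.6 Ftan -0.78 Frad -0.9 Fz -4.2 yaw 71.0 open 0.0267 [0.6484 0.1303 0.2148]
```

Request:
play_rows --targets '[{"grip": 255, "linear": [-0.85, 0.23, -0.1], "delta_rot": [0, 0, 0.065]}, {"grip": 255, "linear": [-1.76, 0.43, -0.1], "delta_rot": [0, 0, 0.13]}, {"grip": 255, "linear": [-3.46, 0.62, -0.1], "delta_rot": [0, 0, 0.25]}, {"grip": 255, "linear": [-5.17, 0.61, -0.1], "delta_rot": [0, 0, 0.375]}, {"grip": 255, "linear": [-6.86, 0.38, -0.1], "delta_rot": [0, 0, 0.495]}, {"grip": 255, "linear": [-8.05, 0.1, -0.1], "delta_rot": [0, 0, 0.585]}, {"grip": 255, "linear": [-8.98, -0.2, -0.1], "delta_rot": [0, 0, 0.655]}, {"grip": 255, "linear": [-8.98, -0.2, -0.1], "delta_rot": [0, 0, 0.655]}, {"grip": 255, "linear": [-8.98, -0.2, -0.1], "delta_rot": [0, 0, 0.655]}]'

```text
time: 10.05
ee_pos: [0.5588, 0.1281, 0.2147]
tcp_rot: [179.9, 0.1, 108.6]
wrist_force: [3.1, -3.6, -0.8]
opening: 0.027
grasp_force: 32.3
```

```bash
python3 -c "
from st import *; st()
p=bot.camera('side')
for d in bot.pinpoint(p,'platen')[:1]: print(d['conf'],d['pixel'])
"
```

```text
t 10.05 th 0.696 r 139.7 Ftan -1.64 Frad -4.42 Fz -0.85 yaw 108.6 open 0.027 [0.5588 0.1281 0.2147]
0.6 [315.3, 266.8]
```

Request:
play_rows --targets '[{"grip": 255, "linear": [1.0, 0.32, 0], "delta_rot": [0, 0, -0.07]}, {"grip": 255, "linear": [2.12, 0.58, 0], "delta_rot": [0, 0, -0.16]}, {"grip": 255, "linear": [3.81, 0.81, 0], "delta_rot": [0, 0, -0.28]}, {"grip": 255, "linear": [5.52, 0.82, 0], "delta_rot": [0, 0, -0.4]}, {"grip": 255, "linear": [7.22, 0.63, 0], "delta_rot": [0, 0, -0.525]}, {"grip": 255, "linear": [8.18, 0.42, 0], "delta_rot": [0, 0, -0.59]}, {"grip": 255, "linear": [8.98, 0.2, 0], "delta_rot": [0, 0, -0.655]}, {"grip": 255, "linear": [8.98, 0.2, 0], "delta_rot": [0, 0, -0.655]}]'

```text
time: 10.95
ee_pos: [0.6489, 0.1302, 0.2147]
tcp_rot: [180.0, -0.0, 70.9]
wrist_force: [-1.2, -3.0, 1.0]
opening: 0.0269
grasp_force: 32.9
```

Request:
play_rows --targets '[{"grip": 255, "linear": [-0.85, 0.23, 0], "delta_rot": [0, 0, 0.065]}, {"grip": 255, "linear": [-1.76, 0.43, 0], "delta_rot": [0, 0, 0.13]}, {"grip": 255, "linear": [-3.46, 0.62, 0], "delta_rot": [0, 0, 0.25]}, {"grip": 255, "linear": [-5.17, 0.61, 0], "delta_rot": [0, 0, 0.375]}, {"grip": 255, "linear": [-6.86, 0.38, 0], "delta_rot": [0, 0, 0.495]}, {"grip": 255, "linear": [-8.05, 0.1, 0], "delta_rot": [0, 0, 0.585]}, {"grip": 255, "linear": [-8.98, -0.2, 0], "delta_rot": [0, 0, 0.655]}, {"grip": 255, "linear": [-8.98, -0.2, 0], "delta_rot": [0, 0, 0.655]}, {"grip": 255, "linear": [-8.98, -0.2, 0], "delta_rot": [0, 0, 0.655]}]'

```text
time: 11.85
ee_pos: [0.5588, 0.1281, 0.2148]
tcp_rot: [179.9, 0.1, 108.6]
wrist_force: [4.1, -5.5, 0.2]
opening: 0.0263
grasp_force: 32.6
```

```bash
cat > pl.py <<'E'
from st import *
def plat():
    p=bot.camera('top'); X=at_depth(p,np.c_[np.mgrid[0:480,0:640][1].ravel(),np.mgrid[0:480,0:640][0].ravel()])
    c,s=np.cos(.0495),np.sin(.0495); q=(X[:,:2]-P0)@np.array([[c,-s],[s,c]])
    m=(q[:,0]>-68)&(q[:,0]>-.068)&(q[:,0]<-.035)&(abs(q[:,1])<.08)&(X[:,2]>.06)&(X[:,2]<.095)
    print("platen top",m.sum(),round(np.median(X[m][:,2]),4))
    m=(q[:,0]>-.1)&(q[:,0]<-.08)&(abs(q[:,1])<.08)&(X[:,2]>.045)&(X[:,2]<.075)
    print("book top",m.sum(),round(np.median(X[m][:,2]) if m.any() else 0,4))
E
python3 -c "
from pl import *; st(); plat()"
```

```text
t 11.85 th 0.696 r 139.7 Ftan -1.91 Frad -6.57 Fz 0.16 yaw 108.6 open 0.0263 [0.5588 0.1281 0.2148]
platen top 1115 0.0822
book top 292 0.0625
```

Request:
play_rows --targets '[{"grip": 255, "linear": [1.0, 0.32, 0], "delta_rot": [0, 0, -0.07]}, {"grip": 255, "linear": [2.12, 0.58, 0], "delta_rot": [0, 0, -0.16]}, {"grip": 255, "linear": [3.81, 0.81, 0], "delta_rot": [0, 0, -0.28]}, {"grip": 255, "linear": [5.52, 0.82, 0], "delta_rot": [0, 0, -0.4]}, {"grip": 255, "linear": [7.22, 0.63, 0], "delta_rot": [0, 0, -0.525]}, {"grip": 255, "linear": [8.18, 0.42, 0], "delta_rot": [0, 0, -0.59]}, {"grip": 255, "linear": [8.98, 0.2, 0], "delta_rot": [0, 0, -0.655]}, {"grip": 255, "linear": [8.98, 0.2, 0], "delta_rot": [0, 0, -0.655]}]'

```text
time: 12.7
ee_pos: [0.6488, 0.1302, 0.2147]
tcp_rot: [180.0, -0.0, 70.9]
wrist_force: [-0.3, -2.1, 2.8]
opening: 0.0268
grasp_force: 33.1
```

Request:
play_rows --targets '[{"grip": 255, "linear": [-0.85, 0.23, 0], "delta_rot": [0, 0, 0.065]}, {"grip": 255, "linear": [-1.76, 0.43, 0], "delta_rot": [0, 0, 0.13]}, {"grip": 255, "linear": [-3.46, 0.62, 0], "delta_rot": [0, 0, 0.25]}, {"grip": 255, "linear": [-5.17, 0.61, 0], "delta_rot": [0, 0, 0.375]}, {"grip": 255, "linear": [-6.86, 0.38, 0], "delta_rot": [0, 0, 0.495]}, {"grip": 255, "linear": [-8.05, 0.1, 0], "delta_rot": [0, 0, 0.585]}, {"grip": 255, "linear": [-8.98, -0.2, 0], "delta_rot": [0, 0, 0.655]}, {"grip": 255, "linear": [-8.98, -0.2, 0], "delta_rot": [0, 0, 0.655]}, {"grip": 255, "linear": [-8.98, -0.2, 0], "delta_rot": [0, 0, 0.655]}]'

```text
time: 13.6
ee_pos: [0.5587, 0.1281, 0.2147]
tcp_rot: [179.9, 0.1, 108.7]
wrist_force: [3.0, -5.3, -0.1]
opening: 0.0265
grasp_force: 32.8
```

Request:
play_rows --targets '[{"grip": 255, "linear": [1.0, 0.32, 0], "delta_rot": [0, 0, -0.07]}, {"grip": 255, "linear": [2.12, 0.58, 0], "delta_rot": [0, 0, -0.16]}, {"grip": 255, "linear": [3.81, 0.81, 0], "delta_rot": [0, 0, -0.28]}, {"grip": 255, "linear": [5.52, 0.82, 0], "delta_rot": [0, 0, -0.4]}, {"grip": 255, "linear": [7.22, 0.63, 0], "delta_rot": [0, 0, -0.525]}, {"grip": 255, "linear": [8.18, 0.42, 0], "delta_rot": [0, 0, -0.59]}, {"grip": 255, "linear": [8.98, 0.2, 0], "delta_rot": [0, 0, -0.655]}, {"grip": 255, "linear": [8.98, 0.2, 0], "delta_rot": [0, 0, -0.655]}]'

```text
time: 14.4
ee_pos: [0.6486, 0.1303, 0.2147]
tcp_rot: [180.0, -0.0, 71.0]
wrist_force: [-1.5, -3.2, 3.1]
opening: 0.0267
grasp_force: 33.2
```

Request:
play_rows --targets '[{"grip": 255, "linear": [-0.85, 0.23, 0], "delta_rot": [0, 0, 0.065]}, {"grip": 255, "linear": [-1.76, 0.43, 0], "delta_rot": [0, 0, 0.13]}, {"grip": 255, "linear": [-3.46, 0.62, 0], "delta_rot": [0, 0, 0.25]}, {"grip": 255, "linear": [-5.17, 0.61, 0], "delta_rot": [0, 0, 0.375]}, {"grip": 255, "linear": [-6.86, 0.38, 0], "delta_rot": [0, 0, 0.495]}, {"grip": 255, "linear": [-8.05, 0.1, 0], "delta_rot": [0, 0, 0.585]}, {"grip": 255, "linear": [-8.98, -0.2, 0], "delta_rot": [0, 0, 0.655]}, {"grip": 255, "linear": [-8.98, -0.2, 0], "delta_rot": [0, 0, 0.655]}, {"grip": 255, "linear": [-8.98, -0.2, 0], "delta_rot": [0, 0, 0.655]}]'

```text
time: 15.3
ee_pos: [0.5587, 0.1281, 0.2147]
tcp_rot: [179.9, 0.1, 108.7]
wrist_force: [5.2, -5.0, 0.9]
opening: 0.0266
grasp_force: 32.9
```

```bash
python3 -c "
from pl import *; st(); plat()"
```

```text
t 15.3 th 0.696 r 139.7 Ftan -3.2 Frad -6.48 Fz 0.87 yaw 108.7 open 0.0266 [0.5587 0.1281 0.2147]
platen top 1098 0.0782
book top 286 0.0622
```

Request:
play_rows --targets '[{"grip": 255, "linear": [1.0, 0.32, 0], "delta_rot": [0, 0, -0.07]}, {"grip": 255, "linear": [2.12, 0.58, 0], "delta_rot": [0, 0, -0.16]}, {"grip": 255, "linear": [3.81, 0.81, 0], "delta_rot": [0, 0, -0.28]}, {"grip": 255, "linear": [5.52, 0.82, 0], "delta_rot": [0, 0, -0.4]}, {"grip": 255, "linear": [7.22, 0.63, 0], "delta_rot": [0, 0, -0.525]}, {"grip": 255, "linear": [8.18, 0.42, 0], "delta_rot": [0, 0, -0.59]}, {"grip": 255, "linear": [8.98, 0.2, 0], "delta_rot": [0, 0, -0.655]}, {"grip": 255, "linear": [8.98, 0.2, 0], "delta_rot": [0, 0, -0.655]}]'

```text
time: 16.15
ee_pos: [0.6487, 0.1303, 0.2147]
tcp_rot: [180.0, -0.0, 71.0]
wrist_force: [-1.1, -3.7, 3.7]
opening: 0.0268
grasp_force: 33.2
```

Request:
play_rows --targets '[{"grip": 255, "linear": [-0.85, 0.23, 0], "delta_rot": [0, 0, 0.065]}, {"grip": 255, "linear": [-1.76, 0.43, 0], "delta_rot": [0, 0, 0.13]}, {"grip": 255, "linear": [-3.46, 0.62, 0], "delta_rot": [0, 0, 0.25]}, {"grip": 255, "linear": [-5.17, 0.61, 0], "delta_rot": [0, 0, 0.375]}, {"grip": 255, "linear": [-6.86, 0.38, 0], "delta_rot": [0, 0, 0.495]}, {"grip": 255, "linear": [-8.05, 0.1, 0], "delta_rot": [0, 0, 0.585]}, {"grip": 255, "linear": [-8.98, -0.2, 0], "delta_rot": [0, 0, 0.655]}, {"grip": 255, "linear": [-8.98, -0.2, 0], "delta_rot": [0, 0, 0.655]}, {"grip": 255, "linear": [-8.98, -0.2, 0], "delta_rot": [0, 0, 0.655]}, {"grip": 255, "linear": [-8.98, -0.2, 0], "delta_rot": [0, 0, 0.655]}]'

```text
time: 17.15
ee_pos: [0.559, 0.1282, 0.2147]
tcp_rot: [179.9, 0.1, 108.7]
wrist_force: [3.8, -3.9, 0.4]
opening: 0.0267
grasp_force: 33.0
```

```bash
python3 -c "
from pl import *; st(); plat(); st()"
```

```text
t 17.15 th 0.694 r 139.7 Ftan -2.29 Frad -4.95 Fz 0.44 yaw 108.7 open 0.0267 [0.559  0.1282 0.2147]
platen top 1097 0.0762
book top 288 0.0617
t 17.2 th 0.694 r 139.7 Ftan -3.28 Frad -7.05 Fz 1.47 yaw 108.7 open 0.0267 [0.559  0.1282 0.2147]
```

Request:
play_rows --targets '[{"grip": 255, "linear": [1.0, 0.32, 0], "delta_rot": [0, 0, -0.07]}, {"grip": 255, "linear": [2.12, 0.58, 0], "delta_rot": [0, 0, -0.16]}, {"grip": 255, "linear": [3.81, 0.81, 0], "delta_rot": [0, 0, -0.28]}, {"grip": 255, "linear": [5.52, 0.82, 0], "delta_rot": [0, 0, -0.4]}, {"grip": 255, "linear": [7.22, 0.63, 0], "delta_rot": [0, 0, -0.525]}, {"grip": 255, "linear": [8.18, 0.42, 0], "delta_rot": [0, 0, -0.59]}, {"grip": 255, "linear": [8.98, 0.2, 0], "delta_rot": [0, 0, -0.655]}, {"grip": 255, "linear": [8.98, 0.2, 0], "delta_rot": [0, 0, -0.655]}]'

```text
time: 18.0
ee_pos: [0.6486, 0.1303, 0.2147]
tcp_rot: [180.0, -0.0, 71.0]
wrist_force: [-1.3, -3.6, 2.6]
opening: 0.0269
grasp_force: 33.2
```

Request:
play_rows --targets '[{"grip": 255, "linear": [-0.85, 0.23, 0], "delta_rot": [0, 0, 0.065]}, {"grip": 255, "linear": [-1.76, 0.43, 0], "delta_rot": [0, 0, 0.13]}, {"grip": 255, "linear": [-3.46, 0.62, 0], "delta_rot": [0, 0, 0.25]}, {"grip": 255, "linear": [-5.17, 0.61, 0], "delta_rot": [0, 0, 0.375]}, {"grip": 255, "linear": [-6.86, 0.38, 0], "delta_rot": [0, 0, 0.495]}, {"grip": 255, "linear": [-8.05, 0.1, 0], "delta_rot": [0, 0, 0.585]}, {"grip": 255, "linear": [-8.98, -0.2, 0], "delta_rot": [0, 0, 0.655]}, {"grip": 255, "linear": [-8.98, -0.2, 0], "delta_rot": [0, 0, 0.655]}, {"grip": 255, "linear": [-8.98, -0.2, 0], "delta_rot": [0, 0, 0.655]}, {"grip": 255, "linear": [-8.98, -0.2, 0], "delta_rot": [0, 0, 0.655]}]'

```text
time: 19.0
ee_pos: [0.5594, 0.1283, 0.2147]
tcp_rot: [179.8, 0.1, 108.7]
wrist_force: [7.3, -3.8, 0.9]
opening: 0.0262
grasp_force: 33.0
```

```bash
python3 -c "
from pl import *; st(); plat()
for i in range(5): bot.camera('side'); st()"
```

```text
t 19.0 th 0.691 r 139.7 Ftan -5.56 Frad -6.08 Fz 0.93 yaw 108.7 open 0.0262 [0.5594 0.1283 0.2147]
platen top 1103 0.0746
book top 289 0.0599
t 19.1 th 0.69 r 139.7 Ftan -5.45 Frad -6.2 Fz -0.26 yaw 108.7 open 0.0267 [0.5595 0.1284 0.2147]
t 19.15 th 0.69 r 139.7 Ftan -5.34 Frad -5.66 Fz -0.37 yaw 108.7 open 0.0267 [0.5595 0.1284 0.2147]
t 19.2 th 0.69 r 139.7 Ftan -6.37 Frad -6.1 Fz -1.02 yaw 108.7 open 0.0271 [0.5595 0.1284 0.2147]
t 19.25 th 0.69 r 139.7 Ftan -6.06 Frad -6.13 Fz 0.1 yaw 108.7 open 0.0265 [0.5595 0.1284 0.2147]
t 19.3 th 0.69 r 139.7 Ftan -5.82 Frad -6.71 Fz 0.75 yaw 108.7 open 0.0266 [0.5595 0.1284 0.2147]
```

Request:
play_rows --targets '[{"grip": 255, "linear": [1.0, 0.32, 0], "delta_rot": [0, 0, -0.07]}, {"grip": 255, "linear": [2.12, 0.58, 0], "delta_rot": [0, 0, -0.16]}, {"grip": 255, "linear": [3.81, 0.81, 0], "delta_rot": [0, 0, -0.28]}, {"grip": 255, "linear": [5.52, 0.82, 0], "delta_rot": [0, 0, -0.4]}, {"grip": 255, "linear": [7.22, 0.63, 0], "delta_rot": [0, 0, -0.525]}, {"grip": 255, "linear": [8.18, 0.42, 0], "delta_rot": [0, 0, -0.59]}, {"grip": 255, "linear": [8.98, 0.2, 0], "delta_rot": [0, 0, -0.655]}, {"grip": 255, "linear": [8.98, 0.2, 0], "delta_rot": [0, 0, -0.655]}]'

```text
time: 20.1
ee_pos: [0.6486, 0.1303, 0.2147]
tcp_rot: [180.0, -0.0, 71.0]
wrist_force: [-1.4, -3.7, 4.2]
opening: 0.0269
grasp_force: 33.3
```

Request:
play_rows --targets '[{"grip": 255, "linear": [-0.85, 0.23, 0], "delta_rot": [0, 0, 0.065]}, {"grip": 255, "linear": [-1.76, 0.43, 0], "delta_rot": [0, 0, 0.13]}, {"grip": 255, "linear": [-3.46, 0.62, 0], "delta_rot": [0, 0, 0.25]}, {"grip": 255, "linear": [-5.17, 0.61, 0], "delta_rot": [0, 0, 0.375]}, {"grip": 255, "linear": [-6.86, 0.38, 0], "delta_rot": [0, 0, 0.495]}, {"grip": 255, "linear": [-8.05, 0.1, 0], "delta_rot": [0, 0, 0.585]}, {"grip": 255, "linear": [-9.03, -0.22, 0], "delta_rot": [0, 0, 0.655]}, {"grip": 255, "linear": [-9.03, -0.22, 0], "delta_rot": [0, 0, 0.655]}, {"grip": 255, "linear": [-9.03, -0.22, 0], "delta_rot": [0, 0, 0.655]}, {"grip": 255, "linear": [-9.03, -0.22, 0], "delta_rot": [0, 0, 0.655]}]'

```text
time: 21.1
ee_pos: [0.5595, 0.1284, 0.2147]
tcp_rot: [179.7, 0.1, 108.7]
wrist_force: [10.2, -2.6, -0.7]
opening: 0.0268
grasp_force: 33.1
```

```bash
python3 -c "
from pl import *; st(); plat()
for i in range(7): bot.camera('side'); st()"
```

```text
t 21.1 th 0.69 r 139.7 Ftan -8.69 Frad -5.9 Fz -0.65 yaw 108.7 open 0.0268 [0.5595 0.1284 0.2147]
platen top 1095 0.0726
book top 282 0.0582
t 21.2 th 0.69 r 139.7 Ftan -9.51 Frad -6.41 Fz -0.34 yaw 108.7 open 0.0264 [0.5595 0.1284 0.2147]
t 21.25 th 0.69 r 139.7 Ftan -8.14 Frad -6.35 Fz -0.94 yaw 108.7 open 0.0269 [0.5595 0.1284 0.2147]
t 21.3 th 0.69 r 139.7 Ftan -8.32 Frad -7.05 Fz -0.62 yaw 108.7 open 0.0267 [0.5595 0.1284 0.2148]
t 21.35 th 0.69 r 139.7 Ftan -8.66 Frad -6.43 Fz -0.32 yaw 108.7 open 0.0264 [0.5595 0.1284 0.2147]
t 21.4 th 0.69 r 139.7 Ftan -8.94 Frad -6.64 Fz -0.24 yaw 108.7 open 0.0266 [0.5595 0.1284 0.2147]
t 21.45 th 0.69 r 139.7 Ftan -9.04 Frad -6.38 Fz -0.35 yaw 108.7 open 0.0271 [0.5595 0.1284 0.2147]
t 21.5 th 0.69 r 139.7 Ftan -10.09 Frad -5.65 Fz -0.15 yaw 108.7 open 0.0268 [0.5595 0.1284 0.2147]
```

Request:
play_rows --targets '[{"grip": 255, "linear": [-0.1, -0.04, 0], "delta_rot": [0, 0, 0.007]}, {"grip": 255, "linear": [-0.1, -0.04, 0], "delta_rot": [0, 0, 0.007]}, {"grip": 255, "linear": [-0.1, -0.04, 0], "delta_rot": [0, 0, 0.007]}]'

```text
time: 21.8
ee_pos: [0.5587, 0.1281, 0.2147]
tcp_rot: [179.7, 0.1, 109.1]
wrist_force: [11.7, -2.2, -0.8]
opening: 0.0264
grasp_force: 33.1
```

```bash
python3 -c "
from pl import *
for i in range(16): bot.camera('side'); st()" | cut -c1-60; python3 -c "
import sys; sys.path.insert(0,'.')
from pl import *; plat()"
```

```text
t 21.85 th 0.697 r 139.7 Ftan -10.43 Frad -7.43 Fz -0.57 yaw
t 21.9 th 0.697 r 139.7 Ftan -9.2 Frad -5.46 Fz -0.56 yaw 10
t 21.95 th 0.697 r 139.7 Ftan -10.25 Frad -5.5 Fz -1.92 yaw 
t 22.0 th 0.696 r 139.7 Ftan -9.54 Frad -6.67 Fz -0.69 yaw 1
t 22.05 th 0.696 r 139.7 Ftan -10.02 Frad -5.76 Fz -0.99 yaw
t 22.1 th 0.697 r 139.7 Ftan -9.44 Frad -5.74 Fz -0.69 yaw 1
t 22.15 th 0.697 r 139.7 Ftan -9.76 Frad -7.0 Fz -0.13 yaw 1
t 22.2 th 0.696 r 139.7 Ftan -10.15 Frad -6.93 Fz 0.31 yaw 1
t 22.25 th 0.697 r 139.7 Ftan -9.86 Frad -6.93 Fz -1.27 yaw 
t 22.3 th 0.697 r 139.7 Ftan -10.32 Frad -6.79 Fz -0.93 yaw 
t 22.35 th 0.697 r 139.7 Ftan -9.85 Frad -6.45 Fz -0.74 yaw 
t 22.4 th 0.696 r 139.7 Ftan -10.07 Frad -6.87 Fz -0.33 yaw 
t 22.45 th 0.696 r 139.7 Ftan -9.24 Frad -6.05 Fz -0.57 yaw 
t 22.5 th 0.696 r 139.7 Ftan -9.73 Frad -6.21 Fz -1.58 yaw 1
t 22.55 th 0.697 r 139.7 Ftan -10.24 Frad -6.74 Fz -1.2 yaw 
t 22.6 th 0.697 r 139.7 Ftan -10.05 Frad -5.81 Fz 0.03 yaw 1
platen top 1092 0.0726
book top 283 0.058
```

The held pull is a steady 9.9 N, which is a firm nip. Now I'll swing the handle back to rest.

Request:
play_rows --targets '[{"grip": 255, "linear": [1.1, 0.36, 0], "delta_rot": [0, 0, -0.077]}, {"grip": 255, "linear": [2.25, 0.62, 0], "delta_rot": [0, 0, -0.167]}, {"grip": 255, "linear": [3.95, 0.86, 0], "delta_rot": [0, 0, -0.287]}, {"grip": 255, "linear": [5.66, 0.88, 0], "delta_rot": [0, 0, -0.407]}, {"grip": 255, "linear": [7.36, 0.69, 0], "delta_rot": [0, 0, -0.532]}, {"grip": 255, "linear": [8.32, 0.48, 0], "delta_rot": [0, 0, -0.597]}, {"grip": 255, "linear": [9.13, 0.26, 0], "delta_rot": [0, 0, -0.662]}, {"grip": 255, "linear": [9.4, 0.17, 0], "delta_rot": [0, 0, -0.682]}, {"grip": 255, "linear": [9.6, 0.1, 0], "delta_rot": [0, 0, -0.697]}, {"grip": 255, "linear": [9.6, 0.1, 0], "delta_rot": [0, 0, -0.697]}]'

```text
time: 23.65
ee_pos: [0.6528, 0.1289, 0.2147]
tcp_rot: [180.0, 0.0, 69.1]
wrist_force: [-3.3, -4.3, 4.1]
opening: 0.0266
grasp_force: 33.4
```

Request:
play_rows --targets '[{"grip": 255, "linear": [0.1, -0.04, 0], "delta_rot": [0, 0, -0.007]}, {"grip": 255, "linear": [0.2, -0.07, 0], "delta_rot": [0, 0, -0.014]}, {"grip": 255, "linear": [0.2, -0.07, 0], "delta_rot": [0, 0, -0.014]}]'

```text
time: 23.95
ee_pos: [0.6528, 0.1289, 0.2147]
tcp_rot: [-179.8, 0.0, 68.3]
wrist_force: [-14.2, -1.9, 7.0]
opening: 0.0265
grasp_force: 33.8
```

```bash
python3 -c "
from pl import *
for i in range(3): bot.camera('side'); st()"
```

```text
t 24.0 th 0.009 r 139.6 Ftan 12.22 Frad -5.66 Fz 7.2 yaw 68.3 open 0.0264 [0.6528 0.1288 0.2147]
t 24.05 th 0.009 r 139.6 Ftan 11.5 Frad -6.03 Fz 6.61 yaw 68.3 open 0.0263 [0.6528 0.1289 0.2147]
t 24.1 th 0.009 r 139.6 Ftan 12.1 Frad -5.99 Fz 7.02 yaw 68.3 open 0.0269 [0.6528 0.1289 0.2147]
```

The knob has stopped against the rest stop and pushes back with 12 N. I'll ease off a little, release and lift away.

Request:
play_rows --targets '[{"grip": 255, "linear": [-0.12, 0.04, 0], "delta_rot": [0, 0, 0]}, {"grip": 100, "linear": [-0.12, 0.04, 0], "delta_rot": [0, 0, 0]}, {"grip": 0, "linear": [-0.12, 0.04, 0], "delta_rot": [0, 0, 0]}, {"grip": 0, "linear": [-0.12, 0.04, 0], "delta_rot": [0, 0, 0]}, {"grip": 0, "linear": [-0.12, 0.04, 0], "delta_rot": [0, 0, 0]}, {"grip": 0, "linear": [-0.12, 0.04, 0], "delta_rot": [0, 0, 0]}, {"grip": 0, "linear": [-0.12, 0.04, 3], "delta_rot": [0, 0, 0]}, {"grip": 0, "linear": [-0.12, 0.04, 7], "delta_rot": [0, 0, 0]}, {"grip": 0, "linear": [-0.12, 0.04, 11], "delta_rot": [0, 0, 0]}, {"grip": 0, "linear": [-0.12, 0.04, 13], "delta_rot": [0, 0, 0]}]'

```text
time: 25.1
ee_pos: [0.6537, 0.1286, 0.3481]
tcp_rot: [179.8, -0.1, 68.2]
wrist_force: [-0.4, 0.1, 0.5]
opening: 0.0852
grasp_force: 0.0
```

Request:
play_rows --targets '[{"grip": 0, "linear": [-8, 12, 0], "delta_rot": [0, 0, 0]}, {"grip": 0, "linear": [-16, 24, 0], "delta_rot": [0, 0, 0]}, {"grip": 0, "linear": [-16, 24, 0], "delta_rot": [0, 0, 0]}, {"grip": 0, "linear": [-16, 24, 0], "delta_rot": [0, 0, 0]}, {"grip": 0, "linear": [-16, 24, 0], "delta_rot": [0, 0, 0]}, {"grip": 0, "linear": [-16, 24, 0], "delta_rot": [0, 0, 0]}, {"grip": 0, "linear": [-16, 24, 0], "delta_rot": [0, 0, 0]}, {"grip": 0, "linear": [-16, 24, 0], "delta_rot": [0, 0, 0]}]'

```text
time: 25.9
ee_pos: [0.4934, 0.3694, 0.3443]
tcp_rot: [180.0, 0.0, 68.3]
wrist_force: [0.8, -0.7, 0.4]
opening: 0.0854
grasp_force: 0.0
```

```bash
python3 - <<'E'
from pl import *
from book import front
import book
o=bot.get_obs(); print(np.round(o["wrist_force"],2),o["ee_pos"],o["opening"],o["time"])
plat(); p=bot.camera("top"); E=front(p,.058); print(np.round(E[::8]*1000,1).tolist())
X=at_depth(p,np.c_[np.mgrid[0:480,0:640][1].ravel(),np.mgrid[0:480,0:640][0].ravel()])
k=(X[:,2]>.235)&(X[:,2]<.255)&(X[:,1]>.08)&(X[:,1]<.17)&(X[:,0]>.6)&(X[:,0]<.7); m=X[k].mean(0); print(k.sum(),m,np.arctan2(m[1]+.003,m[0]-.607)-np.radians(70.34))
for n in("glue_jar","tape_roll","brush_cup"):
    d=bot.pinpoint(p,n); print(n,[np.round(at_height(p,[x["pixel"]],0)[0],3) for x in d[:1]])
p=bot.camera("side"); cv2.imwrite("pics/s9.png",cv2.resize(p["color"][120:400,200:420,::-1],None,fx=2,fy=2))
E
```

```text
[ 0.82 -0.73  0.43] [0.49340937 0.36941845 0.34426697] 0.0854148598286094 25.9
platen top 1097 0.0731
book top 284 0.059
[[-87.0, 79.0], [-87.8, 61.5], [-88.6, 44.0], [-87.2, 26.4], [-88.0, 9.0], [-88.8, -8.5], [-87.4, -26.1], [-88.3, -43.6], [-86.9, -61.2], [-87.8, -78.7], [-88.6, -96.2]]
163 [0.65135516 0.12909812 0.24467108] 0.01918588391680265
glue_jar [array([0.691, 0.273, 0.   ])]
tape_roll [array([0.49 , 0.277, 0.   ])]
brush_cup [array([ 0.626, -0.25 ,  0.   ])]
```

View pics/s9.png

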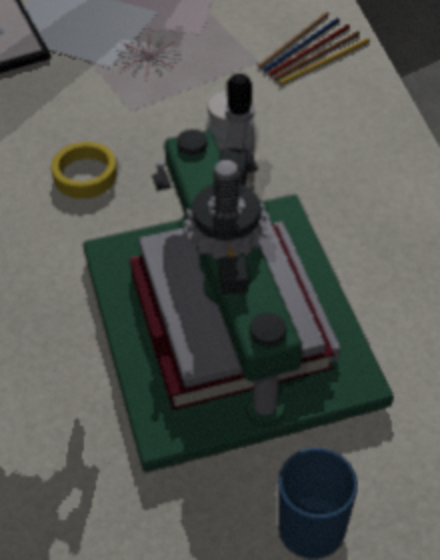

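The picture shows the book square and nipped under the platen, the knob at (238,93) at its rest stop, and the jar, tape and cup where they were. The arm is clear.

```bash
python3 -c "
from workcell import bot; print(bot.job_done())"
```

```text
the job is handed in; nothing more can be done
None
```

The job is handed in: the book is home and square against the back stop, the platen was brought down in seven clicks to a held pull of about 9.9 N, and the handle is back at its rest stop and let go, with the jar, tape roll and cup not touched.

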